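# Find the lamp switch that still snaps

## Robot

A 6-joint arm with a two-finger parallel gripper is mounted at the origin on the work surface. World frame = base frame: x ahead of the robot, y to its left, z up, the work surface at z = 0. Lengths are in m, angles in rad, forces in N, time in s.
With the tool pointing down it reaches from about 0.375 to 0.9 m from the base axis. Payload 3.1 kg.
Tool frame: the origin (TCP) lies on the front face of the gripper's body, between the roots of the fingers; the fingertips stand 70 mm ahead of it and the grasp point (between the pads) lies 51 mm ahead of it; z points along the fingers, y is the line along which they close (so a half turn about z gives the same grasp; the last joint's range is limited). The gripper opens to 87 mm and grips with 3 to 60 N. Pads are 19 mm wide; open, the fingers measure 117 mm over their backs; the gripper's body (75 mm by 190 mm) begins 51 mm behind the grasp point.
Start: joints at [-1.407, 0.527, 1.433, -0, 1.181, -0.178], TCP at [0.21, -0.589, 0.292] pointing down, gripper open.
Joint ranges: [-3.08, 3.08], [-0.75, 2.2], [0.22, 2.44], [-1.43, 4.57], [0, 2.65], [-2.85, 2.85]. Speed limits (rad/s): [2.79, 2.79, 3.14, 3.14, 3.14, 3.14].

## Interface

Orientations are given as a unit quaternion [x, y, z, w].
In Python, from rig import robot, cams, ticket gives the robot as it stands. The module is installed in compiled form; this text tells all that it offers.
- The arm moves only by the shell command python3 -m crank 'ROWS' [FORCE]. ROWS is JSON, a list of rows, each a list of 7 numbers: the shift along the tool's x, y, z in cm, then the turn, a rotation vector about the tool's x, y, z in rad, then the closure, from 0 (fully open) to 1 (shut). A call has 1 to 5 rows; each row shifts and turns the commanded pose from where the row before left it, along the tool's axes as they then stand; what a row does not reach is not made up. A row lasts 1/8 s, in which the tool goes at most 62.5 mm and 10.7 degrees, less where a joint would pass 70% of its speed; a pose out of reach is approached as far as the arm can. A call is refused whole if a number of a shift passes 6.25 or a number of a turn 0.188, either way. A call with a gripper value outside its range is refused whole. The fingers move at their own pace and stop on an object; FORCE is the grip in N (left out, the last holds). Time passes only in rows, so rows that do not move let the fingers close. It gives the time, the measured TCP pose, the force, the opening and the grip force at its end, in the units of the state.
- robot.get_obs(): the state, without advancing time (a new reading comes with each control period).
- cams.camera(name): name is "side" or "top" or "wrist"; returns the picture (384x512x3 uint8, red, green, blue); there is no depth.
- cams.camera_info(name): a dict with "intrinsics" (3x3 intrinsics, pixels), "dist" ([k1, k2, p1, p2, k3] as OpenCV has them; the pictures are not rectified), "pose" (4x4, takes a point from camera to world coordinates). Camera axes: x right, y down, z forward; pixel columns grow to the right and rows downward; lengths in m; the calibration is good to about 2 mm. A picture is of the moment at which its call begins: read the wrist's pose just before it. camera_info takes no time and is no camera call; for the wrist camera it gives the pose at the moment of the call.
- ticket.hand_in(): hands the job in; it is judged then, once.
The state is a dict: "time": time; "q": joint angles; "joint_velocities": joint speeds; "joint_torque": joint torques, N m; "position": TCP position; "tool_rot": TCP orientation; "ft_force": force on the tool from outside, world axes, zero at the start; "moment": the same for the moment, N m; "grip_width": finger opening in m; "grip_force": force on a finger pad.
Only numpy, scipy, OpenCV 4.12 (cv2) and the standard library are available. Lean on these libraries where they do the work, as an engineer would, in place of code of your own. Each camera call takes 0.05 s, during which the arm holds its last target. There are 200 camera calls.

## Task

Two identical dark-grey switch boxes with red buttons stand on the copy-stand board; one still works and the other is worn out, and only the feel tells which. Press the buttons slowly and gently, one at a time, straight down until one snaps over and stays down: the worn one stays soft and comes back up, so let it go and try the other. Once a button has snapped, leave it down and do not press the other.

Things in the scene. Friction and masses are not known exactly. Their poses are not given: they have to be found in the camera images.
- switch_a: dark-grey lamp-switch box, 80 x 80 x 45 mm, fixed on the board, one red round button on top. Origin: centre of its underside; z up. Button: on the vertical axis through the origin, 36 mm wide, flat top 62 mm above the origin when up (14 mm above the black collar round it). The two switches look alike; which one works is drawn anew each time.
- switch_b: dark-grey lamp-switch box, 80 x 80 x 45 mm, fixed on the board, one red round button on top. Origin: centre of its underside; z up. Button: on the vertical axis through the origin, 36 mm wide, flat top 62 mm above the origin when up (14 mm above the black collar round it). The two switches look alike; which one works is drawn anew each time.
- button_a (a joint): red button of switch_a: its travel, m: 0 up, grows as pressed, hard stop at 0.011. Working switch: 1 N at first, rising to 4 to 5 N near 0.003, then giving way; past about 0.0055 it snaps over by itself and stays at about 0.0085 when let go; stopping short of that, it comes back up. Worn switch: soft, 1 N rising evenly to only 3 N at 0.011; comes back to 0 when let go.
- button_b (a joint): red button of switch_b: its travel, m: 0 up, grows as pressed, hard stop at 0.011. Working switch: 1 N at first, rising to 4 to 5 N near 0.003, then giving way; past about 0.0055 it snaps over by itself and stays at about 0.0085 when let go; stopping short of that, it comes back up. Worn switch: soft, 1 N rising evenly to only 3 N at 0.011; comes back to 0 when let go.

How it is judged:
At the end, for the whole second after the job is handed in: One button has snapped over and stays down by itself (more than 6 mm), the other is up (less than 2 mm), both at rest (((value of joint button_a above 0.006 m and value of joint button_b below 0.002 m) or (value of joint button_b above 0.006 m and value of joint button_a below 0.002 m)) and velocity of joint each of button_a, button_b below 0.01 m/s); the robot touches nothing.
It fails at once if both buttons down by more than 3 mm at once (the other button pressed after one had snapped, or both pressed together) (value of joint each of button_a, button_b above 0.003 m).
It fails at once if a button pushed down faster than 150 mm/s (velocity of joint any of button_a, button_b above 0.15 m/s).
It fails at once if a switch pushed with more than 60 N (contact force between the fingers and switch_a above 60 N or contact force between the fingers and switch_b above 60 N).
It also fails if it takes over 58 s, if anything falls off the work surface, if the arm or the gripper's body presses on something with over 40 N, if the wrist force passes 120 N, or if a joint passes its speed limit or range.

## Working session

There is one attempt and no reset: what is moved stays moved. The work goes in short steps, Python scripts to look and compute and a shell command to move; the robot and the scene stay as the last step left them, time stands still between calls to the robot, and variables do not carry over. Pictures are saved under pics/ and viewed, at most 10 in all, crops included, and the job is handed in when it is done.

```bash
mkdir -p pics
cat > h.py <<'E'
import numpy as np,cv2
from rig import robot,cams,ticket
def ray(info,px):
    K=np.array(info["intrinsics"]);d=np.array(info["dist"]);T=np.array(info["pose"])
    n=cv2.undistortPoints(np.array([[px]],float),K,d)[0,0]
    return T[:3,3],T[:3,:3]@np.array([n[0],n[1],1])
def onplane(info,px,z):
    o,r=ray(info,px);return o+r*(z-o[2])/r[2]
def red(im):
    h=cv2.cvtColor(im,cv2.COLOR_RGB2HSV)
    m=(((h[...,0]<8)|(h[...,0]>172))&(h[...,1]>130)&(h[...,2]>60)).astype(np.uint8)
    n,l,s,c=cv2.connectedComponentsWithStats(m)
    return [(s[i].tolist(),c[i].round(1).tolist()) for i in range(1,n) if s[i,4]>40]
E
python3 - <<'E'
from h import *
o=robot.get_obs();print(o["time"],o["position"],o["tool_rot"],o["ft_force"])
ims=[]
for n in("top","side"):
    im=cams.camera(n);I=cams.camera_info(n);ims.append(im)
    for s,c in red(im):print(n,s,c,onplane(I,c,.062).round(4))
    print(np.array(I["pose"])[:3,3])
cv2.imwrite("pics/a.png",cv2.resize(np.hstack(ims),(800,300))[...,::-1])
E
```

```text
0.0 [ 0.20940854 -0.58826291  0.2913042 ] [ 9.85433544e-01  1.70057678e-01  3.14720122e-06 -1.05695412e-03] [0.35112988 0.41714232 0.37730391]
top [150, 185, 22, 22, 362] [160.1, 195.7] [0.5279 0.1624 0.062 ]
top [315, 213, 22, 21, 367] [325.8, 222.9] [ 0.4858 -0.1335  0.062 ]
[0.49639729 0.00172775 0.70429946]
side [231, 159, 14, 11, 132] [237.6, 163.7] [0.5344 0.1974 0.062 ]
side [232, 223, 19, 17, 279] [240.9, 231.1] [ 0.4918 -0.1025  0.062 ]
[ 0.39436253 -0.70070472  0.47712797]
```

View pics/a.png

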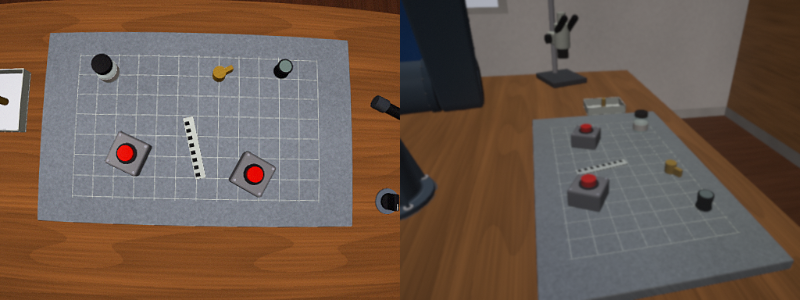

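The top view shows two red buttons, at (160,196) and (326,223) in full-size pixels. The side view shows the same two, at (238,164) and (241,231). Both stand on a raised board, so I'll triangulate to get the height.

Run:
```python
from h import *
from scipy.spatial.transform import Rotation as R
T=cams.camera_info("top");S=cams.camera_info("side");o=robot.get_obs()
Rt=R.from_quat(o["tool_rot"])
for a,b in(((160.1,195.7),(237.6,163.7)),((325.8,222.9),(240.9,231.1))):
    o1,r1=ray(T,a);o2,r2=ray(S,b)
    t=np.linalg.lstsq(np.c_[r1,-r2],o2-o1,rcond=None)[0]
    p=o1+t[0]*r1;q=o2+t[1]*r2
    print(p.round(4),q.round(4),"tool shift cm",(Rt.inv().apply((p+q)/2-o["position"])*100).round(2))
print(Rt.as_matrix().round(3))
```

```text
[0.527  0.1578 0.0804] [0.5282 0.1576 0.0804] tool shift cm [ 54.97 -59.58  21.23]
[ 0.4861 -0.1295  0.0809] [ 0.4873 -0.1297  0.0809] tool shift cm [ 41.49 -33.88  21.13]
[[ 0.942  0.335 -0.   ]
 [ 0.335 -0.942  0.002]
 [ 0.    -0.002 -1.   ]]
```

```bash
python3 -m crank '[[4.6,-3.75,0,0,0,0,1],[4.6,-3.75,0,0,0,0,1],[4.6,-3.75,0,0,0,0,1],[4.6,-3.75,0,0,0,0,1],[4.6,-3.75,0,0,0,0,1]]' 20
python3 -m crank '[[4.6,-3.75,0,0,0,0,1],[4.6,-3.75,0,0,0,0,1],[4.6,-3.75,2,0,0,0,1],[4.6,-3.75,2,0,0,0,1],[0,0,4,0,0,0,1]]'
python3 - <<'E'
from h import *
from scipy.spatial.transform import Rotation as R
o=robot.get_obs();print(o["time"],o["position"],o["ft_force"],o["grip_width"])
I=cams.camera_info("wrist");im=cams.camera("wrist");cv2.imwrite("pics/w.png",im[...,::-1])
for s,c in red(im):
    p=onplane(I,c,.083);print(s,c,p.round(4),(R.from_quat(o["tool_rot"]).inv().apply(p-o["position"])*100).round(2))
E
```

```text
time: 0.72
position: [0.364, -0.3333, 0.292]
tool_rot: [0.985, 0.17, 0.0, -0.0]
ft_force: [1.6, -0.0, 0.3]
grip_width: 0.0448
grip_force: 0.0
time: 1.35
position: [0.4888, -0.1289, 0.2126]
tool_rot: [0.985, 0.173, 0.002, 0.001]
ft_force: [0.0, -0.6, 1.4]
grip_width: 0.0013
grip_force: 0.0
1.35 [ 0.48878129 -0.12893086  0.21259954] [ 0.02638398 -0.63073265  1.38409959] 0.0013256235605117836
[235, 182, 44, 44, 1539] [256.7, 203.9] [ 0.4871 -0.1271  0.083 ] [-0.14 -0.26 12.96]
```

View pics/w.png

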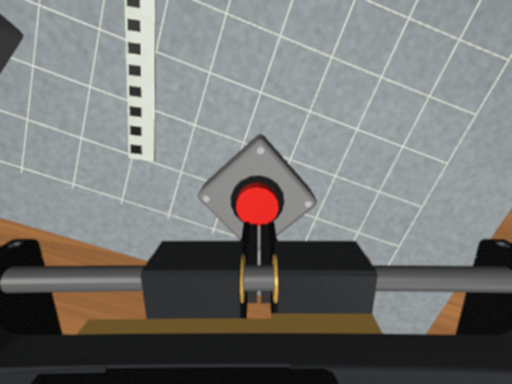

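The wrist view shows the button at (257,204), in line with the closed fingertips and within 2 mm of centre. I'll descend.

```bash
python3 -m crank '[[-0.1,-0.1,1.5,0,0,0,1],[0,0,1.5,0,0,0,1],[0,0,1,0,0,0,1],[0,0,0.5,0,0,0,1],[0,0,0.2,0,0,0,1]]'
python3 -m crank '[[0,0,0.2,0,0,0,1],[0,0,0.2,0,0,0,1],[0,0,0,0,0,0,1],[0,0,0,0,0,0,1]]'
```

```text
time: 2.02
position: [0.4851, -0.132, 0.1653]
tool_rot: [0.985, 0.17, 0.0, 0.0]
ft_force: [0.4, -0.2, -1.0]
grip_width: 0.0005
grip_force: 0.0
time: 2.52
position: [0.4851, -0.1317, 0.1615]
tool_rot: [0.985, 0.17, 0.0, 0.0]
ft_force: [-0.1, 0.8, -0.1]
grip_width: 0.0009
grip_force: 0.0
```

```bash
python3 -m crank '[[0.25,-0.2,0.2,0,0,0,1],[0,0,0.2,0,0,0,1],[0,0,0.1,0,0,0,1],[0,0,0,0,0,0,1]]'
for i in 1 ; do python3 -m crank '[[0,0,0.1,0,0,0,1],[0,0,0.1,0,0,0,1],[0,0,0,0,0,0,1]]'; done
python3 -m crank '[[0,0,0.1,0,0,0,1],[0,0,0.1,0,0,0,1],[0,0,0,0,0,0,1]]'
python3 -m crank '[[0,0,0.1,0,0,0,1],[0,0,0,0,0,0,1]]'
```

```text
time: 3.02
position: [0.4867, -0.1289, 0.1563]
tool_rot: [0.985, 0.17, -0.0, -0.0]
ft_force: [-0.1, -0.8, 0.4]
grip_width: 0.0004
grip_force: 0.3
time: 3.4
position: [0.4867, -0.1289, 0.1543]
tool_rot: [0.985, 0.17, 0.0, -0.0]
ft_force: [-0.5, 0.4, 0.7]
grip_width: 0.0004
grip_force: 0.5
time: 3.78
position: [0.4867, -0.1289, 0.1523]
tool_rot: [0.985, 0.17, 0.0, -0.0]
ft_force: [0.3, 0.4, 1.0]
grip_width: 0.0002
grip_force: 0.7
time: 4.03
position: [0.4867, -0.1289, 0.1513]
tool_rot: [0.985, 0.17, 0.0, -0.0]
ft_force: [0.1, 0.9, 2.8]
grip_width: 0.0004
grip_force: 0.8
```

Contact appears to start near z=0.152. I'll go on 1 mm at a time.

```bash
for k in 1; do python3 -m crank '[[0,0,0.1,0,0,0,1],[0,0,0,0,0,0,1]]';python3 -m crank '[[0,0,0.1,0,0,0,1],[0,0,0,0,0,0,1]]';python3 -m crank '[[0,0,0.1,0,0,0,1],[0,0,0,0,0,0,1]]';python3 -m crank '[[0,0,0.1,0,0,0,1],[0,0,0,0,0,0,1]]'; done | grep -E "posi|ft"
```

```text
position: [0.4867, -0.1289, 0.1503]
ft_force: [-1.1, 0.6, 1.6]
position: [0.4867, -0.1289, 0.1493]
ft_force: [-0.3, 0.9, 1.8]
position: [0.4867, -0.1289, 0.1483]
ft_force: [-0.0, 1.1, 2.1]
position: [0.4867, -0.129, 0.1473]
ft_force: [-0.3, 0.7, 2.8]
```

```bash
for k in 1; do python3 -m crank '[[0,0,0.1,0,0,0,1],[0,0,0,0,0,0,1]]';python3 -m crank '[[0,0,0.1,0,0,0,1],[0,0,0,0,0,0,1]]';python3 -m crank '[[0,0,0.1,0,0,0,1],[0,0,0,0,0,0,1]]'; done | grep -E "posi|ft"
python3 - <<'E'
from h import *
im=cams.camera("side");cv2.imwrite("pics/s.png",cv2.resize(im[180:300,170:330],(800,600),interpolation=cv2.INTER_CUBIC)[...,::-1]);print(red(im))
E
```

```text
position: [0.4868, -0.129, 0.1463]
ft_force: [-0.6, 1.0, 1.7]
position: [0.4867, -0.129, 0.1456]
ft_force: [-0.2, 0.8, 5.1]
position: [0.4868, -0.129, 0.1455]
ft_force: [-1.8, 2.6, 12.8]
[([231, 230, 21, 10, 127], [241.1, 235.4])]
```

View pics/s.png

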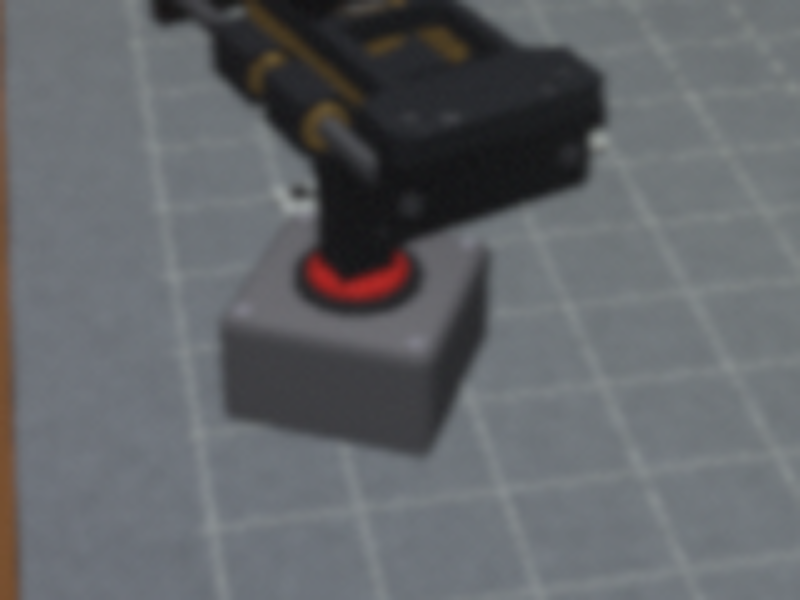

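The crop shows the button nearly flush with its collar, at the hard stop. The force never passed 3 N over the 11 mm, so this is the worn one. I'll let it go and check that it comes back up.

```bash
python3 -m crank '[[0,0,-0.4,0,0,0,1],[0,0,-0.6,0,0,0,1],[0,0,-0.6,0,0,0,1],[0,0,-2,0,0,0,1],[0,0,-4,0,0,0,1]]' | grep posi
python3 - <<'E'
from h import *
from scipy.spatial.transform import Rotation as R
im=cams.camera("side");print(red(im));o=robot.get_obs()
print(o["time"],o["position"],(R.from_quat(o["tool_rot"]).inv().apply(np.array([.5275,.1585,.2156])-o["position"])*100).round(2))
E
```

```text
position: [0.4857, -0.1286, 0.2198]
[([232, 223, 19, 17, 278], [241.0, 231.1])]
6.5 [ 0.48843075 -0.12976742  0.22508077] [ 13.35 -25.85   0.88]
```

The first button is back up, with the same red blob as before. Now the second switch.

```bash
python3 -m crank '[[2.65,-5.15,0,0,0,0,1],[2.65,-5.15,0,0,0,0,1],[2.65,-5.15,0,0,0,0,1],[2.65,-5.15,0,0,0,0,1],[2.65,-5.15,0,0,0,0,1]]' | grep posi
python3 -m crank '[[0,0,0.8,0,0,0,1],[0,0,0,0,0,0,1]]' | grep posi
python3 - <<'E'
from h import *
from scipy.spatial.transform import Rotation as R
o=robot.get_obs()
I=cams.camera_info("wrist");im=cams.camera("wrist")
print(o["time"],o["position"])
for s,c in red(im):
    p=onplane(I,c,.085);print(s,c,p.round(4),(R.from_quat(o["tool_rot"]).inv().apply(p-o["position"])*100).round(2))
E
```

```text
position: [0.5254, 0.1598, 0.2204]
position: [0.5244, 0.1579, 0.2115]
7.375 [0.52437765 0.1578904  0.2114862 ]
[237, 176, 45, 45, 1593] [258.9, 198.3] [0.5282 0.1601 0.085 ] [ 0.47 -0.08 12.65]
```

```bash
python3 -m crank '[[0.4,-0.1,1.5,0,0,0,1],[0,0,1.5,0,0,0,1],[0,0,1,0,0,0,1],[0,0,0.5,0,0,0,1],[0,0,0.2,0,0,0,1]]'| grep -E "posi|ft"
for k in 1; do python3 -m crank '[[0,0,0.2,0,0,0,1],[0,0,0,0,0,0,1]]';python3 -m crank '[[0,0,0.2,0,0,0,1],[0,0,0,0,0,0,1]]';python3 -m crank '[[0,0,0.1,0,0,0,1],[0,0,0,0,0,0,1]]';python3 -m crank '[[0,0,0.1,0,0,0,1],[0,0,0,0,0,0,1]]';python3 -m crank '[[0,0,0.1,0,0,0,1],[0,0,0,0,0,0,1]]'; done | grep -E "posi|ft"
```

```text
position: [0.5286, 0.1602, 0.1649]
ft_force: [0.2, 0.0, -0.0]
position: [0.5288, 0.1605, 0.1635]
ft_force: [-0.1, 0.4, -0.5]
position: [0.5286, 0.1604, 0.1614]
ft_force: [0.1, 0.3, 0.4]
position: [0.5286, 0.1603, 0.1603]
ft_force: [0.5, -0.8, -0.5]
position: [0.5286, 0.1603, 0.1593]
ft_force: [-0.0, -0.6, 0.3]
position: [0.5286, 0.1603, 0.1582]
ft_force: [0.7, 0.1, 0.3]
```

```bash
for k in 1; do python3 -m crank '[[0,0,0.1,0,0,0,1],[0,0,0,0,0,0,1]]';python3 -m crank '[[0,0,0.1,0,0,0,1],[0,0,0,0,0,0,1]]';python3 -m crank '[[0,0,0.1,0,0,0,1],[0,0,0,0,0,0,1]]';python3 -m crank '[[0,0,0.1,0,0,0,1],[0,0,0,0,0,0,1]]';python3 -m crank '[[0,0,0.1,0,0,0,1],[0,0,0,0,0,0,1]]'; done | grep -E "posi|ft"
```

```text
position: [0.5286, 0.1603, 0.1572]
ft_force: [-0.2, -0.8, 0.6]
position: [0.5287, 0.1603, 0.1563]
ft_force: [-0.8, -0.3, 1.1]
position: [0.5287, 0.1604, 0.1554]
ft_force: [-0.3, 0.3, 1.3]
position: [0.5288, 0.1603, 0.1545]
ft_force: [-1.1, -0.2, 2.9]
position: [0.5288, 0.1603, 0.1535]
ft_force: [0.2, 0.1, 4.7]
```

The force rises to about 4.7 N, so this is the working switch. I'll press slowly through the snap.

```bash
for k in 1; do python3 -m crank '[[0,0,0.1,0,0,0,1],[0,0,0,0,0,0,1]]';python3 -m crank '[[0,0,0.1,0,0,0,1],[0,0,0,0,0,0,1]]';python3 -m crank '[[0,0,0.1,0,0,0,1],[0,0,0,0,0,0,1]]';python3 -m crank '[[0,0,0.1,0,0,0,1],[0,0,0,0,0,0,1]]'; python3 -m crank '[[0,0,0.1,0,0,0,1],[0,0,0,0,0,0,1]]';done | grep -E "posi|ft"
```

```text
position: [0.5287, 0.1603, 0.1522]
ft_force: [0.1, -0.1, 1.7]
position: [0.5284, 0.1603, 0.1509]
ft_force: [-0.3, 1.0, 1.1]
position: [0.5286, 0.1603, 0.1501]
ft_force: [-0.4, 0.4, 0.6]
position: [0.5286, 0.1603, 0.1492]
ft_force: [0.5, -0.5, -0.3]
position: [0.5288, 0.1604, 0.1483]
ft_force: [-0.7, -0.7, -0.3]
```

It gave way and the force dropped to zero, so it snapped. I'll retreat and check.

```bash
python3 -m crank '[[0,0,-0.5,0,0,0,1],[0,0,-1,0,0,0,1],[0,0,-3,0,0,0,1],[0,0,-5,0,0,0,1],[0,0,-5,0,0,0,1]]' | grep posi
python3 -m crank '[[0,0,0,0,0,0,1],[0,0,0,0,0,0,1],[0,0,0,0,0,0,1]]' | grep -E "time|posi|ft"
python3 - <<'E'
from h import *
im=cams.camera("side");print(red(im));cv2.imwrite("pics/e.png",cv2.resize(im[130:270,170:357],(800,600),interpolation=cv2.INTER_CUBIC)[...,::-1])
E
```

```text
position: [0.5284, 0.1603, 0.2953]
time: 12.8
position: [0.5277, 0.1602, 0.292]
ft_force: [-0.4, -0.2, -0.3]
[([231, 162, 15, 8, 95], [237.9, 165.2]), ([232, 223, 19, 17, 278], [241.0, 231.1])]
```

View pics/e.png

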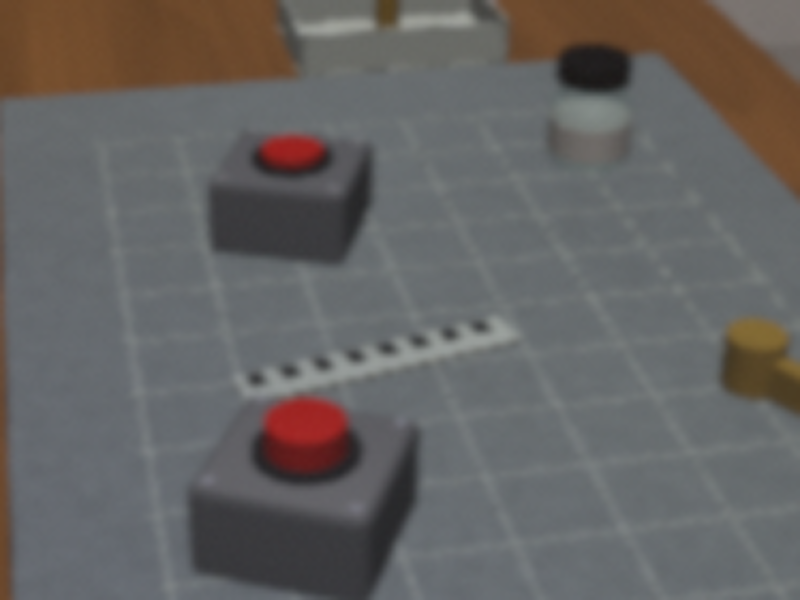

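In the crop, the far button (290,152) stays down, the near one (305,435) is up, and the arm is clear.

```bash
python3 -c "
from rig import ticket;print(ticket.hand_in())"
```

```text
the job is handed in; nothing more can be done
None
```

The working switch (at about x 0.528, y 0.160) snapped and stays down, the worn one came back up, the arm is clear, and the job was handed in at about 13 s; no verdict was returned.

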